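# Shut the pantry bin and latch it with its wing knob

### The job

Shut the open lid of the steel pantry bin and latch it: push it down gently against its sprung plungers until it seats on the rail inside, and keep it pressed there while you turn the wing knob a quarter turn clockwise, so that the hidden tongue swings under the rail and the lid stays down when you let go. Do not force the lid or the knob, and leave the salt shaker and the spice jar standing where they are.

Things in the scene. Friction and masses are not known exactly. Their poses are not given: they have to be found in the camera images.
- bin: low steel box, 210 x 184 x 90 mm (its x, y, z), fixed to the worktop, a white lid let into its top. Origin: centre of its underside; x points from its front (robot side, where the knob is) to the hinge at its back, z up. Inside the front wall (inner face x = -99 mm) runs the rail, a fixed aluminium bar 8 mm thick.
- lid (a joint): hinge of the lid. 0 = level, grows as the front rises; starts 0.35 to 0.75 open. Stiff (0.35 N m friction): stays where put. Two sprung plungers under its front corners meet it at about 0.13 rad and lift it back to 0.08 to 0.12 when let go. Pressed on, it seats hard on the rail, whose height is not measured and differs by up to 7 mm either way: seat between -0.04 and +0.045 rad, to be felt.
- lid_hinge (a point): on the hinge line at the middle of the lid's back edge, level with the lid's underside; bin x = +92, z = 83 mm. The lid is 185 long x 166 wide x 10 mm thick, about 0.16 kg, and reaches 188 mm ahead (-x) of here; the rail's inner edge is 159 mm ahead. Axes turn with the lid: y along the hinge to the left, z the lid's upward normal.
- lid_front (a point): bare spot on the lid's upper face to push on, 165 mm ahead of the hinge line and 55 mm left (+y) of the lid's middle; z is the lid's upward normal
- knob (a joint): wing knob on the lid. 0 = wing and tongue parallel to the bin's front edge, tongue to the bin's right (-y): open. Grows clockwise seen from above; starts -0.2 to 0.2; about 1.57 = tongue to the front, under the rail; end stop 1.62. Friction 0.08 N m. Pressed down, it gives about 0.6 N/mm and seats at 8 to 16 N, then the force rises steeply; over 20 N of lid or tongue on the rail is too much.
- knob_grip (a point): on the knob's axis, middle of the black wing, 21 mm above the lid's top, 143 mm ahead of the hinge line. Turns with the knob: y along the wing (small steel nib and tongue on the -y side), x across it, z up. Wing 14 mm thick, 50 long, from 8 to 34 mm above the lid, on a round base 48 mm across, 8 mm high, on which fingertips astride the wing can press.
- tongue (a point): upper face of the tongue, near its tip, under the lid, 31 mm from the knob's axis. Tongue 14 mm wide, 5 thick, reaching 36 mm from the axis. With the lid seated it passes 2.5 mm below the rail; with the lid higher it strikes the rail's inner edge (16 mm ahead of the axis) after about 0.3 rad and jams, or passes uselessly over the rail.
- shaker: glass salt shaker with steel top, 47 mm across, 112 mm high, standing to the right of the bin; origin at the centre of its underside
- spice_jar: spice jar with a red cap, 45 mm across, 108 mm high, standing behind the bin; origin at the centre of its underside
Mind the look-alikes: they are no part of the job. Leave any blue, green or purple look-alike of the spice_jar alone.

How it is judged:
By the outcome, as a careful person would: the job done as asked, in the order asked, and still so for the second after the job is handed in, with the robot touching nothing.
It also fails if it takes over 58 s, if anything falls off the work surface, if the arm or the gripper's body presses on something with over 40 N, if the wrist force passes 120 N, or if a joint passes its speed limit or range.

### The arm

A 6-joint arm with a two-finger parallel gripper is mounted at the origin on a cart in front of the work surface, level with it; the furniture and walls round the work are solid. World frame = base frame: x ahead of the robot, y to its left, z up, the work surface at z = 0. Lengths are in m, angles in degrees, forces in N, time in s.
With the tool pointing down it reaches from about 0.25 to 0.725 m from the base axis. Payload 9.7 kg.
Tool frame: the origin (TCP) lies on the centre line of the jaws, within the pads' length; the fingertips stand 14 mm ahead of it and the grasp point (between the pads) lies 5 mm behind it; z points along the fingers, y is the line along which they close (so a half turn about z gives the same grasp; the last joint's range is limited). The gripper opens to 85 mm and grips with 20 to 120 N. Pads are 22 mm wide; open, the fingers measure 114 mm over their backs; the gripper's body (76 mm by 85 mm) begins 54 mm behind the grasp point. The pads swing forward as they close: fully open they stand 13 mm farther back than shut.
Start: joints at [-76.948, 4.979, 10.078, 95.1, 0, 90], TCP at [0.124, -0.536, 0.221] pointing down, gripper open.
Joint ranges: [-179.16, 179.16], [-48.56, 103.87], [-65.8, 70.77], [-126.05, 130.52], [-82.76, 87.17], [-180, 180]. Speed limits (degrees/s): [127.2, 127.2, 147.25, 180, 180, 180].

### API

Orientations are given as [roll, pitch, yaw] about the fixed x, y, z axes, in that order (R = Rz(yaw) Ry(pitch) Rx(roll)).
In Python, from workcell import bot, camera, get_calibration, ticket gives the robot as it stands. The module is installed in compiled form; this text tells all that it offers.
- The arm moves only by the tool send_rows, never from a script. Its arguments are lists of equal length, an entry for each row: "linear": the shift along the tool's x, y, z in m, a list of three; "twist": the turn, a rotation vector about the tool's x, y, z in units of 10 degrees (1.0 is 10 degrees), a list of three; "gripper": the opening in per cent of the stroke, from 0 (shut) to 100 (fully open). In form: {"linear": [[x, y, z], ...], "twist": [[wx, wy, wz], ...], "gripper": [gripper, ...]}. A call has 1 to 8 rows; each row shifts and turns the commanded pose from where the row before left it, along the tool's axes as they then stand; what a row does not reach is not made up. A row lasts 1/8 s, in which the tool goes at most 62.5 mm and 10.7 degrees, less where a joint would pass 70% of its speed; a pose out of reach is approached as far as the arm can. A call with a gripper value outside its range is refused whole. The fingers move at their own pace and stop on an object; "grip_force" is the grip in N (left out, the last holds). Time passes only in rows, so rows that do not move let the fingers close. It gives the time, the measured TCP pose, the force, the opening and the grip force at its end, in the units of the state.
- bot.get_obs(): the state, without advancing time (a new reading comes with each control period).
- camera(name): name is "scene" or "top"; returns the picture (400x640x3 uint8, red, green, blue); there is no depth.
- get_calibration(name): a dict with "fx", "fy", "cx", "cy" (pixels), "origin" and "orientation" of the camera in the world. Camera axes: x right, y down, z forward; pixel columns grow to the right and rows downward; lengths in m; the calibration is good to about 2 mm. A picture is of the moment at which its call begins. get_calibration takes no time and is no camera call.
- ticket.job_done(): hands the job in; it is judged then, once.
The state is a dict: "time": time; "q": joint angles; "qd": joint speeds; "joint_efforts": joint torques, N m; "ee_pos": TCP position; "tcp_rot": TCP orientation; "wrist_force": force on the tool from outside, world axes, zero at the start; "torque": the same for the moment, N m; "opening": finger opening in m; "grasp_force": force on a finger pad.
Only numpy, scipy, OpenCV 4.12 (cv2) and the standard library are available. Lean on these libraries where they do the work, as an engineer would, in place of code of your own. Each camera call takes 0.05 s, during which the arm holds its last target. There are 200 camera calls.

## Working session

There is one attempt and no reset: what is moved stays moved. The work goes in short steps, Python scripts to look and compute and a tool call to move; the robot and the scene stay as the last step left them, time stands still between calls to the robot, and variables do not carry over. Pictures are saved under pics/ and viewed, at most 10 in all, crops included, and the job is handed in when it is done.

Besides the shell and the picture viewer there is one more tool, called after "Request:" in YAML: its name, and indented under it one key for each argument. send_rows: Moves the arm, as the interface text tells. Its arguments: {"type":"object","properties":{"linear":{"type":"array"},"twist":{"type":"array"},"gripper":{"type":"array"},"grip_force":{"type":"number"}},"required":["linear","twist","gripper"]}

```bash
mkdir -p pics
python3 - <<'E'
from workcell import bot,camera,get_calibration
import cv2
for n in("scene","top"):
    cv2.imwrite(f"pics/{n}0.png",camera(n)[:,:,::-1]); print(n,get_calibration(n))
o=bot.get_obs();print(o)
E
```

```text
scene {'fx': 371.69910686164826, 'fy': 371.69910686164826, 'cx': 323.20007816211455, 'cy': 202.8071474056499, 'origin': array([ 0.18652123, -0.78181321,  0.59924357]), 'orientation': array([-124.83218261,   -0.88038216,  -39.14068105])}
top {'fx': 441.6396090308619, 'fy': 441.6396090308619, 'cx': 317.92560234932324, 'cy': 204.1440354573532, 'origin': array([ 0.54233561, -0.23405976,  1.04616778]), 'orientation': array([-1.75312752e+02, -1.19206786e-01, -8.84315177e+01])}
{'time': 0.1, 'q': array([-7.69470224e+01,  5.00719602e+00,  1.00390436e+01,  9.51007779e+01,
       -2.96750414e-03,  9.00031652e+01]), 'qd': array([-0.05274024, -0.12231482,  0.01451381, -0.11825564, -0.07193511,
       -0.03752801]), 'joint_efforts': array([ 9.66949447e-04, -5.21559083e+01,  4.65655553e+01,  1.61181483e-02,
        7.39836514e-05,  1.69887443e-06]), 'ee_pos': array([ 0.1241523 , -0.53557082,  0.22076165]), 'tcp_rot': array([-1.79931070e+02,  2.97130986e-03,  1.30498160e+01]), 'wrist_force': array([ 0.34443526,  0.14685374, -1.01158863]), 'torque': array([ 0.01921722, -0.10928496, -0.02030826]), 'grasp_force': 0.0, 'opening': 0.08539971434752248}
```

View pics/scene0.png

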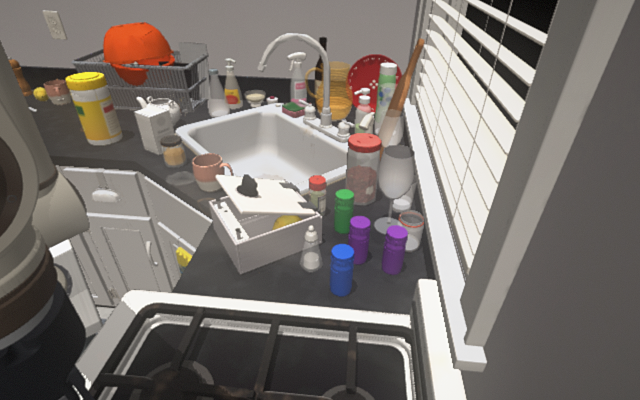

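View pics/top0.png

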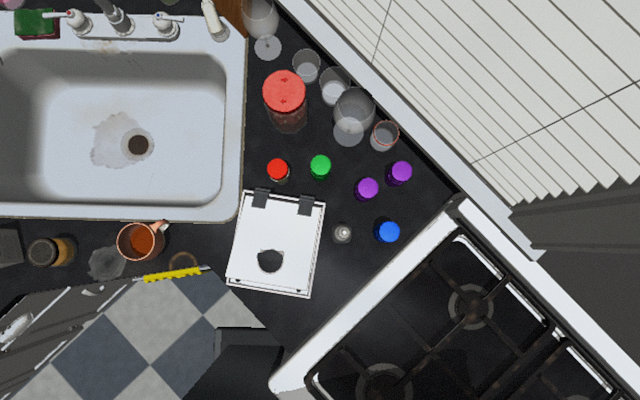

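Top view: bin with white lid around (272,245) and black knob at (270,261). The red-capped spice jar is at (278,169). Look-alikes are green (320,167), purple (367,188) and (400,173), blue (388,231), and the large red jar (285,90). The shaker is at (342,233). Next, one close crop.

Run:
```python
import cv2,numpy as np
a=cv2.imread("pics/top0.png")[180:305,215:355]; b=cv2.imread("pics/scene0.png")[165:275,200:330]
a=cv2.resize(a,None,fx=4.5,fy=4.5,interpolation=cv2.INTER_CUBIC)[:, :]
cv2.imwrite("pics/c1.png",a); cv2.imwrite("pics/c2.png",cv2.resize(b,None,fx=5,fy=5,interpolation=cv2.INTER_CUBIC))
```

```text
(no output)
```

View pics/c1.png

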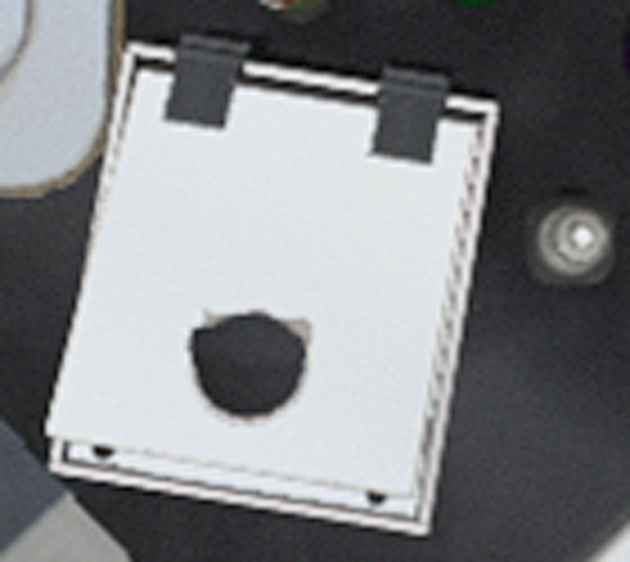

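View pics/c2.png

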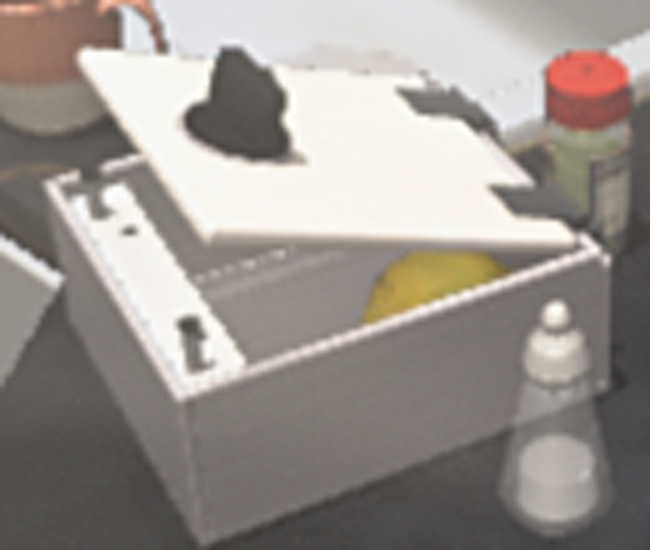

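```bash
cat > h.py <<'E'
import numpy as np
from scipy.spatial.transform import Rotation as R
from workcell import get_calibration
def ray(n,p):
    c=get_calibration(n); d=np.array([(p[0]-c["cx"])/c["fx"],(p[1]-c["cy"])/c["fy"],1])
    return c["origin"],R.from_euler("xyz",c["orientation"],degrees=True).apply(d)
def plane(n,p,z):
    o,d=ray(n,p); return o+d*(z-o[2])/d[2]
def tri(pt,ps):
    A=[];b=[]
    for n,p in(("top",pt),("scene",ps)):
        o,d=ray(n,p); d=d/np.linalg.norm(d); M=np.eye(3)-np.outer(d,d); A.append(M); b.append(M@o)
    return np.linalg.lstsq(np.vstack(A),np.hstack(b),rcond=None)[0]
E
python3 - <<'E'
from h import *
np.set_printoptions(precision=4,suppress=True)
T=lambda x,y:(215+(x+.5)/4.5-.5,180+(y+.5)/4.5-.5); S=lambda x,y:(200+x/5,165+y/5)
bl,br,fr,fl=[plane("top",T(*p),.09) for p in((130,45),(497,102),(428,530),(50,468))]
print(bl,br,fr,fl,np.linalg.norm(bl-fl),np.linalg.norm(bl-br),np.linalg.norm(br-fr),np.linalg.norm(fl-fr))
print("scene",[plane("scene",S(*p),.09) for p in((47,183),(183,398),(607,258))])
c=(bl+br+fr+fl)/4; ex=(bl+br-fl-fr);ex/=np.linalg.norm(ex);ey=(bl+fl-br-fr);ey/=np.linalg.norm(ey)
print("c",c,"yaw",np.degrees([np.arctan2(ex[1],ex[0]),np.arctan2(-ey[0],ey[1])]))
for a,b in(((45,432),(80,50)),((415,495),(205,240))):
    p=tri(T(*a),S(*b)); q=p-c; u=92-1e3*q@ex; v=1e3*p[2]-83
    print(p,"lid",u,1e3*q@ey,np.degrees(np.arctan2(v,u)),np.hypot(u,v))
p=tri(T(580,236),S(555,312));print("shaker top",p)
E
```

```text
[ 0.648 -0.071  0.09 ] [ 0.6253 -0.2493  0.09  ] [ 0.4206 -0.2219  0.09  ] [ 0.4448 -0.0413  0.09  ] 0.20541712797086017 0.17969071353703037 0.2065009794071528 0.18212548924568092
scene [array([ 0.443 , -0.0481,  0.09  ]), array([ 0.4193, -0.2264,  0.09  ]), array([ 0.6166, -0.2592,  0.09  ])]
c [ 0.5347 -0.1459  0.09  ] yaw [-7.9693 -7.4597]
[ 0.4679 -0.0522  0.1566] lid 171.08147671323798 84.21794045348734 23.279340073062766 186.24377847782404
[ 0.4434 -0.2163  0.1538] lid 172.57938991783058 -81.61515332750012 22.29368164788664 186.52158808521023
shaker top [ 0.562  -0.2903  0.105 ]
```

The lid is about 0.40 rad open and the bin centre is near (0.533, -0.148) with yaw about -7.8°. Next: move above lid_front with the fingers shut.

Request:
send_rows:
  linear:
    - [0.022,-0.018,0]
    - [0.044,-0.036,0]
    - [0.044,-0.036,0]
    - [0.044,-0.036,0]
    - [0.044,-0.036,0]
    - [0.044,-0.036,0]
    - [0.044,-0.036,0]
    - [0.044,-0.036,0]
  twist:
    - [0,0,0]
    - [0,0,0]
    - [0,0,0]
    - [0,0,0]
    - [0,0,0]
    - [0,0,0]
    - [0,0,0]
    - [0,0,0]
  gripper: [0,0,0,0,0,0,0,0]

```text
time: 1.1
ee_pos: [0.3855, -0.1966, 0.2213]
tcp_rot: [180.0, -0.0, 13.0]
wrist_force: [1.7, -0.8, 0.1]
opening: 0.0001
grasp_force: 0.0
```

Request:
send_rows:
  linear:
    - [0.044,-0.036,0]
    - [0.044,-0.036,0]
    - [0.022,-0.018,0]
    - [0,0,0]
    - [0,0,0]
  twist:
    - [0,0,0]
    - [0,0,0]
    - [0,0,0]
    - [0,0,0]
    - [0,0,0]
  gripper: [0,0,0,0,0]

```text
time: 1.72
ee_pos: [0.4711, -0.086, 0.2212]
tcp_rot: [-180.0, 0.0, 13.1]
wrist_force: [-0.1, -0.4, 0.2]
opening: -0.0001
grasp_force: 0.0
```

Request:
send_rows:
  linear:
    - [0,0,0.015]
    - [0,0,0.015]
    - [0,0,0.008]
    - [0,0,0.006]
    - [0,0,0.006]
    - [0,0,0.006]
    - [0,0,0.006]
    - [0,0,0.006]
  twist:
    - [0,0,0]
    - [0,0,0]
    - [0,0,0]
    - [0,0,0]
    - [0,0,0]
    - [0,0,0]
    - [0,0,0]
    - [0,0,0]
  gripper: [0,0,0,0,0,0,0,0]

```text
time: 2.72
ee_pos: [0.4716, -0.0857, 0.1531]
tcp_rot: [180.0, -0.0, 13.1]
wrist_force: [0.3, 1.2, -0.3]
opening: -0.0002
grasp_force: 0.0
```

Request:
send_rows:
  linear:
    - [0,0,0.006]
    - [0,0,0.006]
    - [0,0,0.005]
    - [0,0,0.004]
  twist:
    - [0,0,0]
    - [0,0,0]
    - [0,0,0]
    - [0,0,0]
  gripper: [0,0,0,0]

```text
time: 3.22
ee_pos: [0.4715, -0.0857, 0.1321]
tcp_rot: [-180.0, 0.0, 13.1]
wrist_force: [-0.7, 0.0, 1.0]
opening: -0.0001
grasp_force: 0.3
```

Request:
send_rows:
  linear:
    - [0,0,0.003]
    - [0,0,0.003]
    - [0,0,0.002]
    - [0,0,0.002]
  twist:
    - [0,0,0]
    - [0,0,0]
    - [0,0,0]
    - [0,0,0]
  gripper: [0,0,0,0]

```text
time: 3.72
ee_pos: [0.4716, -0.0857, 0.1223]
tcp_rot: [180.0, -0.0, 13.1]
wrist_force: [0.2, 0.1, 1.3]
opening: 0.0001
grasp_force: 0.3
```

Run:
```python
from workcell import bot,camera
import cv2,numpy as np
print(bot.get_obs()["wrist_force"])
s=camera("scene")[:,:,::-1]; t=camera("top")[:,:,::-1]
f=lambda a:cv2.resize(a,(400,400),interpolation=cv2.INTER_CUBIC)
cv2.imwrite("pics/p1.png",np.hstack([f(s[145:275,200:330]),f(t[180:310,215:345])]))
```

```text
[0.181349   0.07247639 1.27583181]
```

View pics/p1.png

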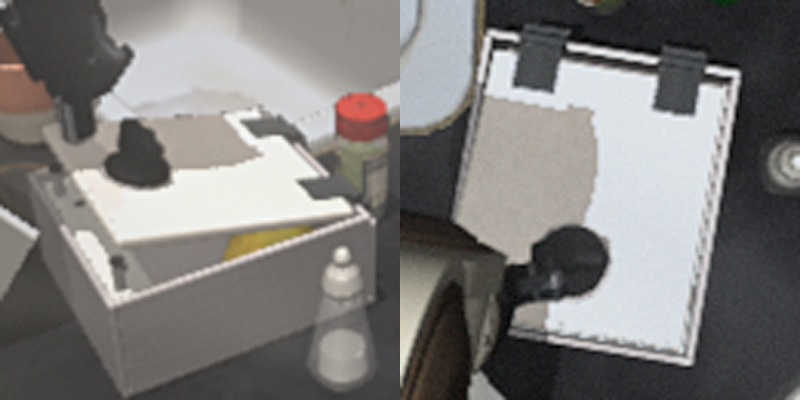

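The fingers rest on the lid at (75,135) in the left half, and the lid is still above the plungers. I'll continue down.

Request:
send_rows:
  linear:
    - [0,0,0.003]
    - [0,0,0.003]
    - [0,0,0.002]
    - [0,0,0]
  twist:
    - [0,0,0]
    - [0,0,0]
    - [0,0,0]
    - [0,0,0]
  gripper: [0,0,0,0]

```text
time: 4.32
ee_pos: [0.4714, -0.0857, 0.1142]
tcp_rot: [-180.0, 0.0, 13.1]
wrist_force: [-0.3, 0.7, 0.0]
opening: 0.0004
grasp_force: 0.0
```

Request:
send_rows:
  linear:
    - [0,0,0.003]
    - [0,0,0.002]
    - [0,0,0]
  twist:
    - [0,0,0]
    - [0,0,0]
    - [0,0,0]
  gripper: [0,0,0]

```text
time: 4.7
ee_pos: [0.4715, -0.0857, 0.1092]
tcp_rot: [-180.0, 0.0, 13.1]
wrist_force: [0.1, -0.9, 0.6]
opening: 0.0004
grasp_force: 0.0
```

Run:
```python
from workcell import bot,camera
import cv2,numpy as np
print(bot.get_obs()["wrist_force"],bot.get_obs()["torque"])
s=camera("scene")[:,:,::-1]; t=camera("top")[:,:,::-1]
f=lambda a:cv2.resize(a,(400,400),interpolation=cv2.INTER_CUBIC)
cv2.imwrite("pics/p2.png",np.hstack([f(s[145:275,200:330]),f(t[180:310,215:345])]))
```

```text
[ 0.08349372 -0.94486174  0.62463141] [-0.07662428  0.04346402  0.00559481]
```

View pics/p2.png

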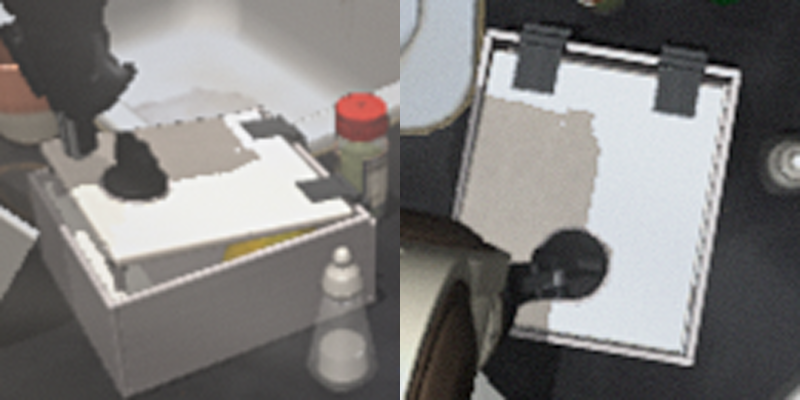

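Run:
```python
from h import *
ps=np.radians(-7.8); ex=np.array([np.cos(ps),np.sin(ps),0]); ey=np.array([-ex[1],ex[0],0]); 
for c in ([.533,-.148,0],[.531,-.151,0]):
  c=np.array(c)
  for p in((120,243),(117,264)):
    o,d=ray("scene",(200+p[0]/3.077,145+p[1]/3.077))
    t=(-.083-(o-c)@ey)/(d@ey); q=o+t*d; u=.092-(q-c)@ex; print(u,q[2],np.arctan2(q[2]-.083,u))
```

```text
0.18007766919660062 0.1313890817968174 0.26251122605566235
0.18410248660849618 0.11526270139363048 0.1734815905619249
0.17943031648831115 0.1339526636777782 0.27668543335500867
0.18343308014370185 0.11791464685244352 0.18809005011830957
```

Run:
```python
from h import *
def proj(n,P):
    c=get_calibration(n); v=R.from_euler("xyz",c["orientation"],degrees=True).inv().apply(np.array(P)-c["origin"]); return c["fx"]*v[0]/v[2]+c["cx"],c["fy"]*v[1]/v[2]+c["cy"]
for z in(.095,.109,.12,.15):
    s=proj("scene",[.4715,-.0857,z]);t=proj("top",[.4715,-.0857,z])
    print(z,(s[0]-200)*3.077,(s[1]-145)*3.077,400+(t[0]-215)*3.077,(t[1]-180)*3.077)
```

```text
0.095 84.18782672340436 177.83131022090706 497.15869250983 282.302046961772
0.109 81.75732340866013 162.7063429701757 493.90128499536826 283.75395210480013
0.12 79.81603362944806 150.62574050539274 491.27237359027254 284.9257213638437
0.15 74.37497789810988 116.76617353971098 483.7724648392322 288.2686116959656
```

Run:
```python
from workcell import camera
import cv2,numpy as np
s=camera("scene")[:,:,::-1]
cv2.imwrite("pics/p3.png",cv2.resize(s[150:240,200:290],(600,600),interpolation=cv2.INTER_CUBIC))
```

```text
(no output)
```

View pics/p3.png

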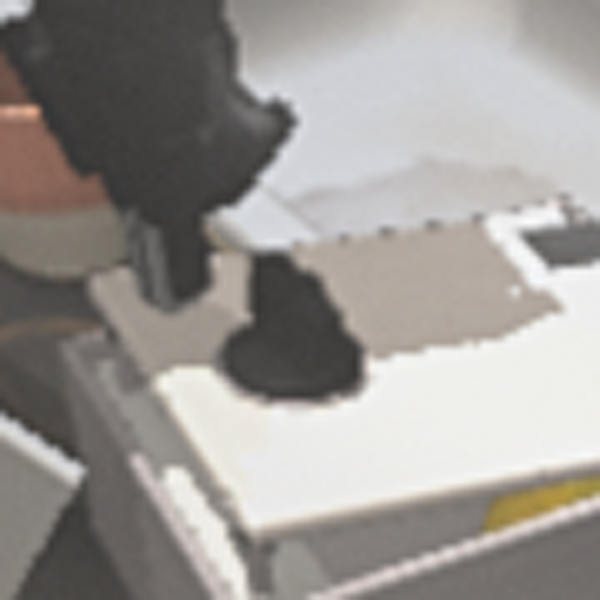

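The fingertip is on the lid at crop (165,300), and the lid (front corner at (255,525)) is about 0.17 rad open. So it is still free of the plungers. I'll continue down by feel.

Request:
send_rows:
  linear:
    - [0,0,0.002]
    - [0,0,0.002]
    - [0,0,0]
  twist:
    - [0,0,0]
    - [0,0,0]
    - [0,0,0]
  gripper: [0,0,0]

```text
time: 5.22
ee_pos: [0.4714, -0.0857, 0.1051]
tcp_rot: [-180.0, 0.0, 13.0]
wrist_force: [0.6, 0.1, -0.8]
opening: -0.0004
grasp_force: 0.0
```

Request:
send_rows:
  linear:
    - [0,0,0.002]
    - [0,0,0.002]
    - [0,0,0]
  twist:
    - [0,0,0]
    - [0,0,0]
    - [0,0,0]
  gripper: [0,0,0]

```text
time: 5.6
ee_pos: [0.4715, -0.0857, 0.1012]
tcp_rot: [-180.0, 0.0, 13.0]
wrist_force: [-0.7, 0.1, -0.0]
opening: -0.0001
grasp_force: 0.2
```

Request:
send_rows:
  linear:
    - [0,0,0.002]
    - [0,0,0.002]
    - [0,0,0]
  twist:
    - [0,0,0]
    - [0,0,0]
    - [0,0,0]
  gripper: [0,0,0]

```text
time: 5.98
ee_pos: [0.4715, -0.0857, 0.0973]
tcp_rot: [-180.0, 0.0, 13.1]
wrist_force: [-2.0, 0.5, 0.5]
opening: -0.0003
grasp_force: 0.7
```

```bash
cat >> h.py <<'E'
def lidang(p):
    c=np.array([.533,-.148,0]); ps=np.radians(-7.8); ex=np.array([np.cos(ps),np.sin(ps),0]); ey=np.array([-ex[1],ex[0],0])
    o,d=ray("scene",p); t=(-.083-(o-c)@ey)/(d@ey); q=o+t*d; u=.092-(q-c)@ex; return u,q[2],np.arctan2(q[2]-.083,u)
E
python3 - <<'E'
from workcell import camera,bot
from h import *
import cv2
g=cv2.cvtColor(camera("scene"),cv2.COLOR_RGB2GRAY)
for c in range(234,250,2): print(c,g[215:248,c])
for r in (228.8,232,236,240): print(r,lidang((238,r)))
print(bot.get_obs()["wrist_force"])
E
```

```text
234 [232 232 231 232 232 232 232 232 232 232 232 235 236 215 195 168 145 141
 150 202 235 235 203 192 202 209 208 200 167 133 114 109 111]
236 [233 232 231 231 231 232 232 233 233 232 232 231 232 234 235 236 226 206
 176 136 140 197 218 226 228 231 224 204 209 185 135 114 115]
238 [224 234 233 232 232 231 232 233 233 233 233 233 232 232 233 235 236 238
 236 190 146 118 107 110 130 196 217 223 207 143 101 102 103]
240 [230 236 234 234 232 232 232 233 234 233 234 233 234 234 234 233 236 235
 208 159 131 121 114 112 124 142 181 205 155 115 111 112 112]
242 [229 236 235 234 235 233 233 234 233 233 234 234 234 234 234 235 236 231
 181 141 129 142 150 148 147 150 197 180 130 110 110 111 110]
244 [233 239 235 234 234 235 234 233 234 234 234 234 234 234 234 235 235 206
 155 130 141 148 147 145 146 200 200 143 112 111 111 112 109]
246 [230 238 236 235 234 234 234 234 234 234 234 233 233 234 234 237 228 177
 138 129 143 148 147 146 180 199 153 113 112 112 112 112 112]
248 [229 238 236 235 235 235 235 235 234 234 234 234 234 234 234 235 202 155
 128 125 134 141 146 155 199 174 127 110 111 112 112 113 111]
228.8 (np.float64(0.18354706906403803), np.float64(0.12027235836192085), np.float64(0.2003428812007859))
232 (np.float64(0.1845174170751531), np.float64(0.11226414946594687), np.float64(0.15728825615542372))
236 (np.float64(0.18574540723826788), np.float64(0.10212963933578767), np.float64(0.10262667130737066))
240 (np.float64(0.1869904505675689), np.float64(0.09185439071222967), np.float64(0.0473167572960589))
[-0.85075475 -0.10462345  1.15111963]
```

Request:
send_rows:
  linear:
    - [0,0,0.002]
    - [0,0,0.002]
    - [0,0,0]
  twist:
    - [0,0,0]
    - [0,0,0]
    - [0,0,0]
  gripper: [0,0,0]

```text
time: 6.4
ee_pos: [0.4714, -0.0857, 0.0933]
tcp_rot: [-180.0, 0.0, 13.1]
wrist_force: [-2.6, -0.1, 3.4]
opening: -0.0002
grasp_force: 1.3
```

Request:
send_rows:
  linear:
    - [0,0,0.002]
    - [0,0,0.002]
    - [0,0,0]
  twist:
    - [0,0,0]
    - [0,0,0]
    - [0,0,0]
  gripper: [0,0,0]

```text
time: 6.78
ee_pos: [0.4714, -0.0857, 0.0894]
tcp_rot: [-180.0, 0.0, 13.1]
wrist_force: [-2.8, 0.5, 3.7]
opening: 0.0002
grasp_force: 1.9
```

Run:
```python
from workcell import camera,bot
import cv2
g=cv2.cvtColor(camera("scene"),cv2.COLOR_RGB2GRAY)
for c in range(234,244,2): print(c,g[225:248,c])
print(bot.get_obs()["wrist_force"])
```

```text
234 [233 233 233 233 236 236 231 206 165 152 199 231 179 179 203 209 210 200
 166 134 114 108 108]
236 [233 233 233 233 233 233 234 235 235 233 211 179 146 146 194 215 216 203
 211 186 134 114 114]
238 [233 233 234 233 234 233 233 232 234 235 237 238 202 155 130 134 148 204
 205 144  98 101 104]
240 [233 233 234 233 233 234 234 234 234 235 237 220 168 133 128 142 183 206
 156 114 109 111 110]
242 [234 233 234 234 233 233 234 234 234 236 231 189 144 127 137 152 199 181
 130 109 110 112 110]
[-3.08540822  0.3740126   4.44853272]
```

Plungers are felt at about 4 N. Next: lift off and turn the tool across the wing.

Request:
send_rows:
  linear:
    - [0,0,-0.01]
    - [0,0,-0.03]
    - [0,0,-0.04]
    - [0,0,0]
    - [0,0,0]
    - [0,0,0]
    - [0,0,0]
    - [0,0,0]
  twist:
    - [0,0,0]
    - [0,0,0]
    - [0,0,-0.9]
    - [0,0,-1]
    - [0,0,-1]
    - [0,0,-1]
    - [0,0,-1]
    - [0,0,-1]
  gripper: [0,0,0,45,45,45,45,45]

```text
time: 7.82
ee_pos: [0.4718, -0.0858, 0.1697]
tcp_rot: [180.0, -0.0, 72.4]
wrist_force: [0.1, -0.1, 0.0]
opening: 0.0383
grasp_force: 0.0
```

Request:
send_rows:
  linear:
    - [0,0,0]
    - [0,0,0]
  twist:
    - [0,0,-1]
    - [0,0,0]
  gripper: [45,45]

```text
time: 8.07
ee_pos: [0.4718, -0.0857, 0.1697]
tcp_rot: [180.0, -0.0, 82.0]
wrist_force: [1.3, -0.2, -0.2]
opening: 0.0383
grasp_force: 0.0
```

Run:
```python
from workcell import camera,bot
from h import *
import cv2
print(bot.get_obs()["wrist_force"])
t=camera("top")[:,:,::-1]; s=camera("scene")[:,:,::-1]
f=lambda a:cv2.resize(a,(400,400),interpolation=cv2.INTER_CUBIC)
cv2.imwrite("pics/p4.png",np.hstack([f(s[165:245,210:290]),f(t[230:310,230:310])]))
```

```text
[ 1.30164089 -0.22857866 -0.21770789]
```

View pics/p4.png

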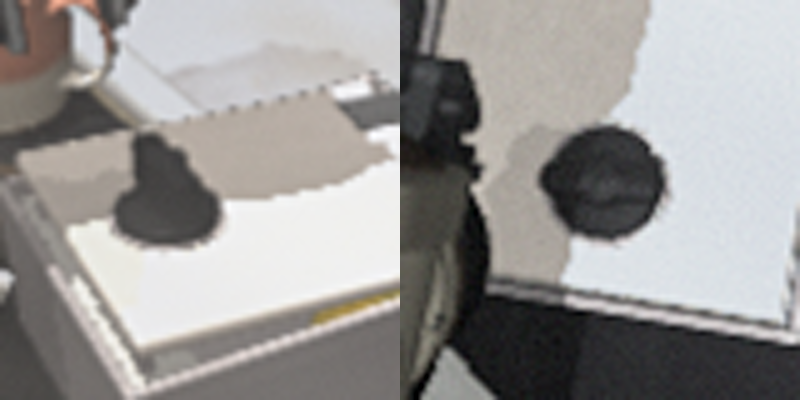

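The lid rests low on its plungers. The knob is at (607,182) in the right half, with one wing tip at (542,180). I'll boost the contrast to read the wing angle.

Run:
```python
from workcell import camera
from h import *
import cv2
T=np.mean([camera("top").astype(float) for _ in range(4)],0)[:,:,::-1]; S=np.mean([camera("scene").astype(float) for _ in range(4)],0)[:,:,::-1]
np.savez("k.npz",T=T,S=S)
f=lambda a:np.clip((cv2.resize(a,(400,400),interpolation=cv2.INTER_CUBIC)-20)*2.6,0,255).astype(np.uint8)
cv2.imwrite("pics/p5.png",np.hstack([f(S[185:220,225:260]),f(T[250:285,252:287])]))
g=cv2.cvtColor(T.astype(np.uint8),cv2.COLOR_BGR2GRAY)
m=np.zeros_like(g);m[250:285,256:287]=(g[250:285,256:287]<105)
n,l,st,ce=cv2.connectedComponentsWithStats(m);i=1+np.argmax(st[1:,4]);print(st[i],ce[i])
for z in(.11,.13):print(plane("top",ce[i],z))
```

```text
[258 255  25  23 425] [270.15529412 266.12      ]
[ 0.48567696 -0.13709858  0.11      ]
[ 0.4868874  -0.13917002  0.13      ]
```

View pics/p5.png

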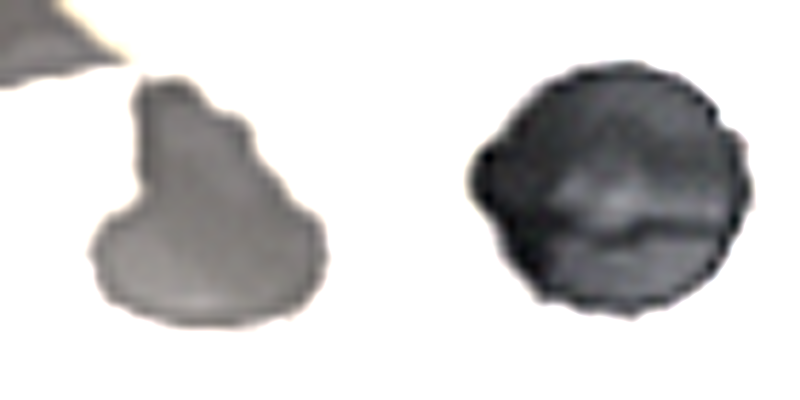

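Request:
send_rows:
  linear:
    - [-0.026,0.0113,0]
    - [-0.026,0.0113,0]
    - [0,0,0]
    - [0,0,0]
  twist:
    - [0,0,0]
    - [0,0,0]
    - [0,0,-0.7]
    - [0,0,0]
  gripper: [45,45,45,45]

```text
time: 9.07
ee_pos: [0.4867, -0.1406, 0.1692]
tcp_rot: [-180.0, -0.0, 89.0]
wrist_force: [0.2, 0.3, -0.4]
opening: 0.0385
grasp_force: 0.0
```

Run:
```python
from workcell import camera,bot
from h import *
import cv2
o=bot.get_obs();print(o["ee_pos"],o["tcp_rot"],o["wrist_force"])
s=camera("scene")[:,:,::-1]
f=lambda a:np.clip((cv2.resize(a.astype(float),(600,600),interpolation=cv2.INTER_CUBIC)-10)*1.8,0,255).astype(np.uint8)
cv2.imwrite("pics/p6.png",f(s[150:225,210:285]))
```

```text
[ 0.48667495 -0.14056684  0.16924026] [-1.79980782e+02 -6.61668661e-03  8.89661825e+01] [ 0.23270432  0.32725496 -0.44817861]
```

View pics/p6.png

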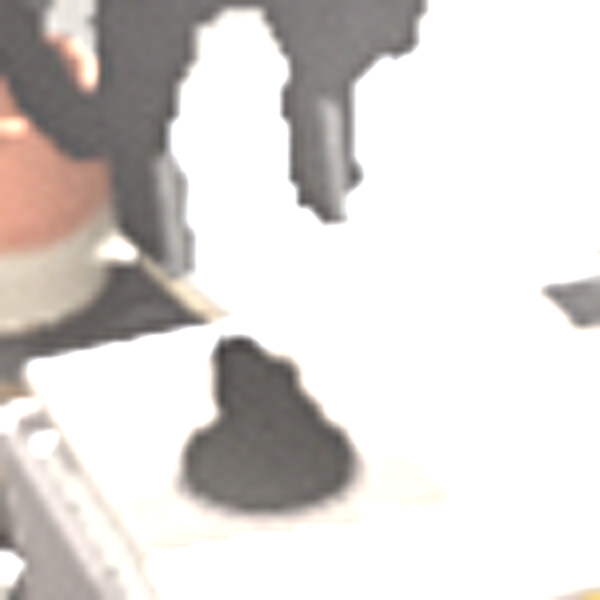

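Picture: fingertips at (180,270) and (330,215) astride the knob (wing top about (250,350), base centre (268,460)). The gripper looks centred. I'll work out the real tip height.

Run:
```python
from h import *
f=lambda x,y:(210+x/8,150+y/8)
for p in((255,242),(175,275),(330,215)):
  for z in(.155,.165,.175,.185): print(p,z,plane("scene",f(*p),z)[:2])
for z in (.108,.113):print("base",plane("scene",f(268,460),z)[:2], plane("top",(271.2,266.4),z)[:2])
print("wingtop",plane("scene",f(252,352),.141)[:2])
```

```text
(255, 242) 0.155 [ 0.50535226 -0.10735309]
(255, 242) 0.165 [ 0.49817532 -0.1225353 ]
(255, 242) 0.175 [ 0.49099838 -0.13771752]
(255, 242) 0.185 [ 0.48382143 -0.15289973]
(175, 275) 0.155 [ 0.47908099 -0.10941582]
(175, 275) 0.165 [ 0.47249542 -0.1245516 ]
(175, 275) 0.175 [ 0.46590985 -0.13968739]
(175, 275) 0.185 [ 0.45932428 -0.15482317]
(330, 215) 0.155 [ 0.52973926 -0.10728586]
(330, 215) 0.165 [ 0.52201336 -0.12246959]
(330, 215) 0.175 [ 0.51428746 -0.13765332]
(330, 215) 0.185 [ 0.50656157 -0.15283705]
base [ 0.4840932  -0.14274364] [ 0.48503114 -0.13911209]
base [ 0.48106444 -0.14924825] [ 0.48533655 -0.13961812]
wingtop [ 0.48604251 -0.13742046]
```

Request:
send_rows:
  linear:
    - [0,-0.002,0.01]
    - [0,0,0.01]
    - [0,0,0.005]
    - [0,0,0.005]
    - [0,0,0.005]
    - [0,0,0]
  twist:
    - [0,0,0]
    - [0,0,0]
    - [0,0,0]
    - [0,0,0]
    - [0,0,0]
    - [0,0,0]
  gripper: [45,45,45,45,45,45]

```text
time: 9.88
ee_pos: [0.4846, -0.1403, 0.134]
tcp_rot: [-180.0, -0.0, 89.0]
wrist_force: [0.5, 0.7, -0.0]
opening: 0.0383
grasp_force: 0.0
```

Request:
send_rows:
  linear:
    - [0,0,0.003]
    - [0,0,0.003]
    - [0,0,0]
  twist:
    - [0,0,0]
    - [0,0,0]
    - [0,0,0]
  gripper: [45,45,45]

```text
time: 10.25
ee_pos: [0.4846, -0.1403, 0.1281]
tcp_rot: [-180.0, -0.0, 89.1]
wrist_force: [-0.3, -1.6, 0.6]
opening: 0.0385
grasp_force: 0.0
```

Request:
send_rows:
  linear:
    - [0,0,0.003]
    - [0,0,0.003]
    - [0,0,0]
  twist:
    - [0,0,0]
    - [0,0,0]
    - [0,0,0]
  gripper: [45,45,45]

```text
time: 10.62
ee_pos: [0.4846, -0.1402, 0.122]
tcp_rot: [-180.0, -0.0, 89.1]
wrist_force: [0.8, 0.6, -0.0]
opening: 0.0384
grasp_force: 0.0
```

Request:
send_rows:
  linear:
    - [0,0,0]
    - [0,0,0]
    - [0,0,0]
  twist:
    - [0,0,0]
    - [0,0,0]
    - [0,0,0]
  gripper: [30,25,25]
  grip_force: 20

```text
time: 11.0
ee_pos: [0.4848, -0.1403, 0.1225]
tcp_rot: [180.0, -0.0, 89.1]
wrist_force: [-0.4, 0.4, -0.2]
opening: 0.0217
grasp_force: 0.0
```

Request:
send_rows:
  linear:
    - [0,0,0.003]
    - [0,0,0.003]
    - [0,0,0]
  twist:
    - [0,0,0]
    - [0,0,0]
    - [0,0,0]
  gripper: [25,25,25]

```text
time: 11.38
ee_pos: [0.4845, -0.1403, 0.116]
tcp_rot: [-180.0, -0.0, 89.1]
wrist_force: [-0.5, -0.1, -0.0]
opening: 0.021
grasp_force: 0.0
```

Request:
send_rows:
  linear:
    - [0,0,0.002]
    - [0,0,0.002]
    - [0,0,0]
  twist:
    - [0,0,0]
    - [0,0,0]
    - [0,0,0]
  gripper: [25,25,25]

```text
time: 11.75
ee_pos: [0.4846, -0.1403, 0.1122]
tcp_rot: [-180.0, -0.0, 89.1]
wrist_force: [0.4, 0.1, -0.2]
opening: 0.0215
grasp_force: 0.0
```

Request:
send_rows:
  linear:
    - [0,0,0.002]
    - [0,0,0.002]
    - [0,0,0]
  twist:
    - [0,0,0]
    - [0,0,0]
    - [0,0,0]
  gripper: [25,25,25]

```text
time: 12.12
ee_pos: [0.4846, -0.1403, 0.1082]
tcp_rot: [-180.0, -0.0, 89.1]
wrist_force: [-0.6, 0.2, 0.2]
opening: 0.0214
grasp_force: 0.0
```

Request:
send_rows:
  linear:
    - [0,0,0.002]
    - [0,0,0.001]
    - [0,0,0]
  twist:
    - [0,0,0]
    - [0,0,0]
    - [0,0,0]
  gripper: [25,25,25]

```text
time: 12.5
ee_pos: [0.4847, -0.1403, 0.1053]
tcp_rot: [-180.0, -0.0, 89.0]
wrist_force: [-0.4, 0.1, 1.4]
opening: 0.0213
grasp_force: 0.0
```

Request:
send_rows:
  linear:
    - [0,0,0.002]
    - [0,0,0.001]
    - [0,0,0]
  twist:
    - [0,0,0]
    - [0,0,0]
    - [0,0,0]
  gripper: [25,25,25]

```text
time: 12.88
ee_pos: [0.4846, -0.1403, 0.1027]
tcp_rot: [180.0, 0.0, 89.0]
wrist_force: [-2.2, 0.7, 4.1]
opening: 0.0217
grasp_force: 2.0
```

Request:
send_rows:
  linear:
    - [0,-0.0008,0.001]
    - [0,-0.0003,0.001]
    - [0,0,0]
  twist:
    - [0,0,0]
    - [0,0,0]
    - [0,0,0]
  gripper: [25,25,25]

```text
time: 13.25
ee_pos: [0.4842, -0.1403, 0.1009]
tcp_rot: [179.9, 0.0, 89.1]
wrist_force: [0.5, 0.7, 4.4]
opening: 0.0215
grasp_force: 2.3
```

Request:
send_rows:
  linear:
    - [0,-0.0003,0.001]
    - [0,-0.0003,0.001]
    - [0,0,0]
  twist:
    - [0,0,0]
    - [0,0,0]
    - [0,0,0]
  gripper: [25,25,25]

```text
time: 13.62
ee_pos: [0.4838, -0.1403, 0.099]
tcp_rot: [179.9, 0.0, 89.1]
wrist_force: [1.1, 1.0, 5.1]
opening: 0.0214
grasp_force: 2.6
```

Request:
send_rows:
  linear:
    - [0,-0.0003,0.001]
    - [0,-0.0003,0.001]
    - [0,0,0]
  twist:
    - [0,0,0]
    - [0,0,0]
    - [0,0,0]
  gripper: [25,25,25]

```text
time: 14.0
ee_pos: [0.4835, -0.1402, 0.0972]
tcp_rot: [179.8, -0.0, 89.1]
wrist_force: [2.6, 1.0, 4.8]
opening: 0.0219
grasp_force: 3.0
```

Request:
send_rows:
  linear:
    - [0,0,0.001]
    - [0,0,0.001]
    - [0,0,0]
  twist:
    - [0,0,0]
    - [0,0,0]
    - [0,0,0]
  gripper: [25,25,25]

```text
time: 14.38
ee_pos: [0.4833, -0.1402, 0.0953]
tcp_rot: [179.9, -0.0, 89.1]
wrist_force: [1.6, 1.9, 7.1]
opening: 0.0214
grasp_force: 3.6
```

Request:
send_rows:
  linear:
    - [0,0,0.001]
    - [0,-0.0003,0.001]
    - [0,0,0]
  twist:
    - [0,0,0]
    - [0,0,0]
    - [0,0,0]
  gripper: [25,25,25]

```text
time: 14.75
ee_pos: [0.483, -0.1402, 0.0934]
tcp_rot: [179.9, -0.0, 89.1]
wrist_force: [1.5, 2.6, 7.3]
opening: 0.0213
grasp_force: 4.0
```

Request:
send_rows:
  linear:
    - [0,0,0.001]
    - [0,0,0]
  twist:
    - [0,0,0]
    - [0,0,0]
  gripper: [25,25]

```text
time: 15.0
ee_pos: [0.4829, -0.1402, 0.0924]
tcp_rot: [179.9, -0.0, 89.1]
wrist_force: [-0.5, 2.8, 8.9]
opening: 0.021
grasp_force: 4.4
```

Request:
send_rows:
  linear:
    - [0,0,0.001]
    - [0,0,0]
  twist:
    - [0,0,0]
    - [0,0,0]
  gripper: [25,25]

```text
time: 15.25
ee_pos: [0.4829, -0.1401, 0.0915]
tcp_rot: [179.9, -0.0, 89.1]
wrist_force: [-1.1, 1.8, 9.9]
opening: 0.0217
grasp_force: 4.7
```

Request:
send_rows:
  linear:
    - [0,0,0.001]
    - [0,0,0]
  twist:
    - [0,0,0]
    - [0,0,0]
  gripper: [25,25]

```text
time: 15.5
ee_pos: [0.4828, -0.1401, 0.0906]
tcp_rot: [179.9, -0.0, 89.1]
wrist_force: [-1.8, 2.2, 11.2]
opening: 0.0215
grasp_force: 5.4
```

Request:
send_rows:
  linear:
    - [0,0,0.0007]
    - [0,0,0]
  twist:
    - [0,0,0]
    - [0,0,0]
  gripper: [25,25]

```text
time: 15.75
ee_pos: [0.4828, -0.1401, 0.0901]
tcp_rot: [179.9, -0.0, 89.1]
wrist_force: [-1.2, 3.0, 13.3]
opening: 0.0216
grasp_force: 6.1
```

Request:
send_rows:
  linear:
    - [0,0,0.0005]
    - [0,0,0]
    - [0,0,0]
  twist:
    - [0,0,0]
    - [0,0,0]
    - [0,0,0]
  gripper: [25,25,25]

```text
time: 16.12
ee_pos: [0.4828, -0.1402, 0.0897]
tcp_rot: [179.9, 0.0, 89.1]
wrist_force: [-2.5, 1.9, 12.8]
opening: 0.0215
grasp_force: 6.6
```

Run:
```python
from workcell import bot
o=bot.get_obs();print(o["wrist_force"],o["torque"],o["ee_pos"],o["q"])
from workcell import camera
from h import *
import cv2
g=cv2.cvtColor(camera("scene"),cv2.COLOR_RGB2GRAY)
for c in range(236,246,3): print(c,g[230:248,c])
print(lidang((238,238.5)))
```

```text
[-2.47215353  1.91838626 12.77557487] [0.61377801 0.43973261 0.01439421] [ 0.48281833 -0.14015626  0.08973913] [-1.62091108e+01 -2.16461571e+00 -1.17576699e+01  8.02691958e+01
  3.70685263e-02  7.47246701e+01]
236 [239 240 240 240 241 242 241 236 212 174 202 204 195 208 184 139 117 121]
239 [239 239 240 240 239 240 240 239 241 236 198 153 189 179 131 112 112 115]
242 [239 240 239 239 239 240 240 242 238 201 156 192 178 131 113 114 114 115]
245 [239 239 239 239 239 240 241 236 187 147 188 174 129 114 115 116 115 114]
(np.float64(0.18652153841111646), np.float64(0.09572428734696259), np.float64(0.06811333194965072))
```

Request:
send_rows:
  linear:
    - [0,0,0.0007]
    - [0,0,0]
    - [0,0,0]
  twist:
    - [0,0,0]
    - [0,0,0]
    - [0,0,0]
  gripper: [25,25,25]

```text
time: 16.55
ee_pos: [0.4828, -0.1401, 0.0891]
tcp_rot: [179.9, -0.0, 89.1]
wrist_force: [-2.4, 2.7, 13.8]
opening: 0.0208
grasp_force: 7.0
```

Request:
send_rows:
  linear:
    - [0,0,0]
    - [0,0,0]
  twist:
    - [0,0,0]
    - [0,0,0]
  gripper: [25,25]

```text
time: 16.8
ee_pos: [0.4828, -0.1402, 0.0891]
tcp_rot: [179.9, -0.0, 89.1]
wrist_force: [-3.1, 3.5, 14.8]
opening: 0.0216
grasp_force: 7.0
```

Request:
send_rows:
  linear:
    - [0,0,0.0007]
    - [0,0,0]
    - [0,0,0]
  twist:
    - [0,0,0]
    - [0,0,0]
    - [0,0,0]
  gripper: [25,25,25]

```text
time: 17.18
ee_pos: [0.4827, -0.1401, 0.0885]
tcp_rot: [179.9, -0.0, 89.1]
wrist_force: [-5.0, 2.6, 14.9]
opening: 0.0215
grasp_force: 7.4
```

Request:
send_rows:
  linear:
    - [0,0,0]
  twist:
    - [0,0,0]
  gripper: [25]

```text
time: 17.3
ee_pos: [0.4827, -0.1401, 0.0885]
tcp_rot: [179.9, -0.0, 89.1]
wrist_force: [-4.1, 2.8, 14.2]
opening: 0.0217
grasp_force: 7.4
```

Request:
send_rows:
  linear:
    - [0,-0.001,0]
    - [0,0,0]
  twist:
    - [0,0,0]
    - [0,0,0]
  gripper: [25,25]

```text
time: 17.55
ee_pos: [0.4826, -0.1402, 0.0886]
tcp_rot: [179.8, -0.0, 89.1]
wrist_force: [0.4, 3.2, 12.2]
opening: 0.0212
grasp_force: 6.2
```

Request:
send_rows:
  linear:
    - [0,-0.0002,0.0007]
    - [0,0,0]
    - [0,0,0]
  twist:
    - [0,0,0]
    - [0,0,0]
    - [0,0,0]
  gripper: [25,25,25]

```text
time: 17.92
ee_pos: [0.4827, -0.1402, 0.0884]
tcp_rot: [179.7, 0.0, 89.1]
wrist_force: [-0.0, 2.7, 16.2]
opening: 0.0214
grasp_force: 8.1
```

The lid has seated: 0.7 mm commanded moved it only 0.2 mm and added 4 N. Now close on the wing while easing up to cancel the pads' forward swing.

Request:
send_rows:
  linear:
    - [0,0,-0.0003]
    - [0,0,0]
  twist:
    - [0,0,0]
    - [0,0,0]
  gripper: [22,22]
  grip_force: 20

```text
time: 18.18
ee_pos: [0.4833, -0.1403, 0.0886]
tcp_rot: [179.6, 0.0, 89.1]
wrist_force: [4.9, 1.1, 12.9]
opening: 0.0185
grasp_force: 6.4
```

Request:
send_rows:
  linear:
    - [0,0,-0.0003]
    - [0,0,0]
  twist:
    - [0,0,0]
    - [0,0,0]
  gripper: [19,19]
  grip_force: 20

```text
time: 18.42
ee_pos: [0.4834, -0.1404, 0.0888]
tcp_rot: [179.6, 0.0, 89.1]
wrist_force: [5.2, 0.9, 11.1]
opening: 0.016
grasp_force: 6.0
```

Request:
send_rows:
  linear:
    - [0,0.001,0.0003]
    - [0,0,0]
  twist:
    - [0,0,0]
    - [0,0,0]
  gripper: [15,15]
  grip_force: 20

```text
time: 18.68
ee_pos: [0.483, -0.1405, 0.0887]
tcp_rot: [179.8, 0.0, 89.0]
wrist_force: [-3.3, 1.2, 17.5]
opening: 0.0139
grasp_force: 22.9
```

Request:
send_rows:
  linear:
    - [0,0,0.0003]
    - [0,0,0]
  twist:
    - [0,0,0]
    - [0,0,0]
  gripper: [12,12]
  grip_force: 20

```text
time: 18.92
ee_pos: [0.483, -0.1405, 0.0887]
tcp_rot: [179.8, 0.0, 89.0]
wrist_force: [-5.3, 1.7, 20.4]
opening: 0.0138
grasp_force: 23.2
```

Request:
send_rows:
  linear:
    - [0,-0.0005,-0.0003]
    - [0,0,0]
  twist:
    - [0,0,0]
    - [0,0,0]
  gripper: [12,12]

```text
time: 19.18
ee_pos: [0.4829, -0.1405, 0.0887]
tcp_rot: [179.7, 0.0, 89.1]
wrist_force: [-1.8, 1.3, 16.5]
opening: 0.014
grasp_force: 22.5
```

Request:
send_rows:
  linear:
    - [0,0,0]
    - [0,0,0]
  twist:
    - [0,0,0.3]
    - [0,0,0.3]
  gripper: [12,12]

```text
time: 19.42
ee_pos: [0.4828, -0.1405, 0.0887]
tcp_rot: [179.7, 0.0, 83.0]
wrist_force: [-2.1, 2.0, 16.2]
opening: 0.0138
grasp_force: 24.0
```

Run:
```python
from workcell import bot
o=bot.get_obs();print(o["wrist_force"],o["torque"],o["ee_pos"],o["tcp_rot"],o["q"][5])
```

```text
[-2.06169749  1.9802416  16.15938222] [0.2424024  0.11771745 0.08263838] [ 0.48282098 -0.14054249  0.08872545] [1.79744471e+02 2.39481993e-02 8.29644623e+01] 80.79587130743396
```

Request:
send_rows:
  linear:
    - [0,0,0]
    - [0,0,0]
    - [0,0,0]
  twist:
    - [0,0,0.4]
    - [0,0,0.4]
    - [0,0,0.4]
  gripper: [12,12,12]

```text
time: 19.8
ee_pos: [0.4826, -0.1405, 0.0887]
tcp_rot: [179.8, -0.0, 70.9]
wrist_force: [-3.0, 1.2, 18.0]
opening: 0.0139
grasp_force: 24.2
```

```bash
cat > o.py <<'E'
from workcell import bot
o=bot.get_obs();print(o["wrist_force"],o["torque"],o["ee_pos"],o["tcp_rot"],o["q"][5])
E
python3 o.py
```

```text
[-3.01247611  1.18692103 17.97425758] [0.30921756 0.361703   0.07478549] [ 0.48261085 -0.1404733   0.08871903] [ 1.79770039e+02 -2.88544421e-02  7.09314944e+01] 92.82968355496104
```

Request:
send_rows:
  linear:
    - [0,0,0]
    - [0,0,0]
  twist:
    - [0,0,0.4]
    - [0,0,0.4]
  gripper: [12,12]

```text
time: 20.05
ee_pos: [0.4825, -0.1404, 0.0887]
tcp_rot: [179.8, -0.1, 62.9]
wrist_force: [-3.9, 1.3, 17.7]
opening: 0.0136
grasp_force: 24.2
```

```bash
python3 o.py
```

```text
[-3.94317907  1.25446539 17.67155436] [0.37404385 0.46412801 0.0728364 ] [ 0.48248203 -0.14043539  0.08868903] [ 1.79792638e+02 -5.99638111e-02  6.29297304e+01] 100.83009532076579
```

Request:
send_rows:
  linear:
    - [-0.0002,-0.0004,0]
    - [0,0,0]
    - [0,0,0]
  twist:
    - [0,0,0.4]
    - [0,0,0.4]
    - [0,0,0.4]
  gripper: [12,12,12]

```text
time: 20.42
ee_pos: [0.4823, -0.1403, 0.0887]
tcp_rot: [179.8, -0.1, 50.9]
wrist_force: [-1.9, 3.5, 15.7]
opening: 0.0137
grasp_force: 24.0
```

```bash
python3 o.py
```

```text
[-1.94775032  3.52910303 15.73471983] [0.54203619 0.24274764 0.09588402] [ 0.48227556 -0.14030769  0.0887104 ] [ 1.79796595e+02 -1.31027151e-01  5.09392598e+01] 112.81523949851697
```

Request:
send_rows:
  linear:
    - [0,0,0]
    - [0,0,0]
    - [0,0,0]
  twist:
    - [0,0,0.4]
    - [0,0,0.4]
    - [0,0,0.4]
  gripper: [12,12,12]

```text
time: 20.8
ee_pos: [0.4821, -0.1402, 0.0887]
tcp_rot: [179.8, -0.2, 38.9]
wrist_force: [-3.3, 2.8, 17.6]
opening: 0.0137
grasp_force: 24.1
```

```bash
python3 o.py
```

```text
[-3.29316769  2.82402794 17.59380867] [0.72989005 0.31344192 0.05185015] [ 0.48214594 -0.14017477  0.08870718] [ 1.79847644e+02 -1.66642961e-01  3.89442519e+01] 124.81601637249281
```

Request:
send_rows:
  linear:
    - [-0.0001,-0.0005,0]
    - [0,0,0]
    - [0,0,0]
    - [0,0,0]
  twist:
    - [0,0,0.4]
    - [0,0,0.4]
    - [0,0,0.4]
    - [0,0,0.4]
  gripper: [12,12,12,12]

```text
time: 21.3
ee_pos: [0.482, -0.1399, 0.0887]
tcp_rot: [179.9, -0.2, 22.9]
wrist_force: [-2.1, 2.6, 15.5]
opening: 0.0141
grasp_force: 24.5
```

```bash
python3 o.py
```

```text
[-2.14532377  2.64352357 15.50531408] [0.5460194  0.112531   0.10000629] [ 0.48197094 -0.13990132  0.08868644] [179.88655007  -0.22291293  22.94505833] 140.8378576777616
```

Request:
send_rows:
  linear:
    - [0,0,0]
    - [0,0,0]
    - [0,0,0]
    - [0,0,0]
  twist:
    - [0,0,0.4]
    - [0,0,0.4]
    - [0,0,0.4]
    - [0,0,0.4]
  gripper: [12,12,12,12]

```text
time: 21.8
ee_pos: [0.4819, -0.1397, 0.0887]
tcp_rot: [180.0, -0.2, 7.0]
wrist_force: [-3.1, 5.7, 16.3]
opening: 0.0133
grasp_force: 24.8
```

```bash
python3 o.py
```

```text
[-3.14655967  5.72781992 16.31581756] [0.91066969 0.17189578 0.07252054] [ 0.48188316 -0.13965599  0.08869369] [179.98155555  -0.23976181   6.95619535] 156.83625403086526
```

Request:
send_rows:
  linear:
    - [0,-0.0006,0]
    - [0,0,0]
    - [0,0,0]
  twist:
    - [0,0,0.4]
    - [0,0,0.4]
    - [0,0,0.3]
  gripper: [12,12,12]

```text
time: 22.18
ee_pos: [0.4819, -0.1394, 0.0887]
tcp_rot: [180.0, -0.2, -4.0]
wrist_force: [-2.5, 2.6, 16.1]
opening: 0.0134
grasp_force: 25.0
```

```bash
python3 o.py
```

```text
[-2.49529505  2.57503702 16.11387007] [0.5179041 0.1093836 0.0617164] [ 0.48187189 -0.13942134  0.08865673] [179.98792089  -0.24674572  -4.04306965] 167.8827846317402
```

Request:
send_rows:
  linear:
    - [0,0,0]
    - [0,0,0]
  twist:
    - [0,0,0.2]
    - [0,0,0.1]
  gripper: [12,12]

```text
time: 22.42
ee_pos: [0.4819, -0.1393, 0.0887]
tcp_rot: [-180.0, -0.2, -7.0]
wrist_force: [-1.7, 3.2, 17.5]
opening: 0.0138
grasp_force: 25.0
```

```bash
python3 o.py
```

```text
[-1.74388305  3.16502399 17.49147901] [0.58135944 0.05060692 0.08225231] [ 0.48189737 -0.13934426  0.08867366] [-179.99182909   -0.24854116   -6.97520749] 170.81961362055048
```

Request:
send_rows:
  linear:
    - [0,0,0]
    - [0,0,0]
  twist:
    - [0,0,0.12]
    - [0,0,0]
  gripper: [12,12]

```text
time: 22.68
ee_pos: [0.4819, -0.1393, 0.0887]
tcp_rot: [-180.0, -0.2, -8.2]
wrist_force: [-2.1, 2.7, 16.6]
opening: 0.0139
grasp_force: 25.5
```

```bash
python3 o.py
```

```text
[-2.12536929  2.7334402  16.60194988] [ 0.52422806  0.03786843 -0.06506691] [ 0.48188844 -0.13932809  0.08867334] [-179.98350427   -0.24751699   -8.15030988] 171.99437990707352
```

Request:
send_rows:
  linear:
    - [0,0,0]
    - [0,0,0]
    - [0,0,0]
    - [0,0,0]
  twist:
    - [0,0,0]
    - [0,0,0]
    - [0,0,0]
    - [0,0,0]
  gripper: [16,20,28,28]

```text
time: 23.18
ee_pos: [0.4818, -0.1398, 0.0883]
tcp_rot: [180.0, -0.2, -8.1]
wrist_force: [-0.1, -1.0, 13.9]
opening: 0.0236
grasp_force: 6.8
```

Request:
send_rows:
  linear:
    - [0,0,-0.001]
    - [0,0,-0.002]
    - [0,0,-0.003]
    - [0,0,0]
  twist:
    - [0,0,0]
    - [0,0,0]
    - [0,0,0]
    - [0,0,0]
  gripper: [28,28,28,28]

```text
time: 23.68
ee_pos: [0.4804, -0.1393, 0.0922]
tcp_rot: [-180.0, 0.0, -8.2]
wrist_force: [0.1, -1.0, -0.8]
opening: 0.0241
grasp_force: 0.0
```

The lid stays down: the force is zero where the plungers gave about 8 N before. I'll retreat and verify.

Request:
send_rows:
  linear:
    - [0,0,-0.01]
    - [0,0,-0.03]
    - [0,0,-0.04]
    - [0,0,-0.03]
    - [0,0,0]
  twist:
    - [0,0,0]
    - [0,0,0]
    - [0,0,0]
    - [0,0,0]
    - [0,0,0]
  gripper: [40,40,40,40,40]

```text
time: 24.3
ee_pos: [0.4815, -0.1396, 0.2052]
tcp_rot: [180.0, -0.2, -8.1]
wrist_force: [-0.6, -0.1, -0.6]
opening: 0.0347
grasp_force: 0.0
```

```bash
python3 o.py
python3 - <<'E'
from workcell import camera
from h import *
import cv2
s=camera("scene");g=cv2.cvtColor(s,cv2.COLOR_RGB2GRAY)
for c in range(236,246,3): print(c,g[230:248,c])
a=cv2.imread("pics/scene0.png")[:,:,::-1].astype(int)
print("shaker/jar diff",np.abs(s[225:272,300:322]-a[225:272,300:322]).mean(),np.abs(s[177:212,306:328]-a[177:212,306:328]).mean())
# knob mask orientation in scene
m=(g[180:225,225:265]<90).astype(np.uint8)
n,l,st,ce=cv2.connectedComponentsWithStats(m);i=1+np.argmax(st[1:,4]);b=(l==i)
for r in b: print("".join(".#"[int(v)] for v in r)) if r.any() else None
E
```

```text
[-0.56426683 -0.06333784 -0.60790707] [ 0.03536397 -0.02229847 -0.02082116] [ 0.48145993 -0.13959629  0.20516093] [179.96869374  -0.23078569  -8.14863664] 171.9788088527241
236 [240 240 240 241 243 243 242 220 195 168 201 213 200 208 186 139 120 121]
239 [240 239 240 240 240 240 241 240 242 233 185 149 191 182 134 115 114 116]
242 [240 240 240 240 240 240 241 241 233 186 151 191 181 134 116 116 116 115]
245 [240 240 239 240 240 240 242 232 182 151 193 176 131 117 117 119 117 117]
shaker/jar diff 4.053191489361702 7.504761904761905
........................#...............
.....................######.............
..............##############............
.............###############............
...........#################............
.......#####################............
.......#####################............
.......#####################............
.......#####################............
.......#####################............
.......#####################............
.......#####################............
.......#####################............
........#####################...........
........#####################...........
........####################............
........####################............
.........##################.............
..........################..............
...........#############................
.............#######....................
```

```bash
python3 -c "
from workcell import ticket;print(ticket.job_done())"
```

```text
the job is handed in; nothing more can be done
None
```

The lid is shut and latched: it was pressed to its seat at about 16 N (briefly 20.4 N while gripping the wing), the knob was turned a quarter turn clockwise, and the lid stayed down after release. The shaker and spice jar look unmoved, and the job was handed in at about 24 s.

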